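Ready the bench fume extractor for soldering

ROBOT

A 6-joint arm with a two-finger parallel gripper is mounted at the origin on the work surface; the furniture and walls round the work are solid. World frame = base frame: x ahead of the robot, y to its left, z up, the work surface at z = 0. Lengths are in m, angles in rad, forces in N, time in s.
With the tool pointing down it reaches from about 0.25 to 0.775 m from the base axis. Payload 4 kg.
Tool frame: the origin (TCP) lies at the very end of the fingers, on their centre line; the grasp point (between the pads) lies 19 mm behind it (robot.hold_point_z is the distance from the TCP to the grasp point, in m); z points along the fingers, y is the line along which they close (so a half turn about z gives the same grasp; the last joint's range is limited). The gripper opens to 94 mm and grips with 3 to 60 N. Pads are 16 mm wide; open, the fingers measure 119 mm over their backs; the gripper's body (75 mm by 177 mm) begins 78 mm behind the grasp point.
Start: joints at [-0.851, 0.087, 1.371, -0, 1.684, -0.103], TCP at [0.403, -0.374, 0.206] pointing down, gripper open.
Joint ranges: [-3.1, 3.1], [-0.76, 2.03], [0.27, 2.55], [-1.08, 4.22], [0.17, 2.65], [-2.57, 2.57]. Speed limits (rad/s): [2.79, 2.79, 3.14, 3.14, 3.14, 3.14].

INTERFACE

Orientations are given as [roll, pitch, yaw] about the fixed x, y, z axes, in that order (R = Rz(yaw) Ry(pitch) Rx(roll)).
In Python, from bench import robot gives the robot as it stands.
- The arm moves only by the tool carry_out, never from a script. Its argument "steps" is a list of rows, each a list of 3 entries, a list of its own where there are three numbers: the shift along the tool's x, y, z in m, then the turn about the tool's z in units of 10 degrees (1.0 is 10 degrees), then the closure, from -1 (fully open) to 1 (shut). In form: [[[tx, ty, tz], roll, jaw], ...]. A call has 1 to 10 rows; each row is the pose to reach, as a shift and turn from the pose commanded when the call began, along the tool's axes at that moment; what a row does not reach only later rows make up. A row lasts 1/8 s, in which the tool goes at most 62.5 mm and 10.7 degrees, less where a joint would pass 70% of its speed; a pose out of reach is approached as far as the arm can. A call with a gripper value outside its range is refused whole. The fingers move at their own pace and stop on an object; the grip force is fixed at half the most. Time passes only in rows, so rows that repeat a pose let the fingers close. It gives the time, the measured TCP pose, the force, the opening and the grip force at its end, in the units of the state.
- robot.get_obs(): the state, without advancing time (a new reading comes with each control period).
- robot.snapshot(name): name is "side" or "top" or "wrist"; returns a dict with "image" (384x512x3 uint8, red, green, blue), "z_map" (384x512 float32, m along the optical axis (not along the pixel's ray), 0 where there is no reading), "mtx" (3x3 intrinsics, pixels), "R" (3x3) and "t" (3): a world point X has camera coordinates R X + t. Camera axes: x right, y down, z forward; pixel columns grow to the right and rows downward; lengths in m; the calibration is good to about 2 mm. The wrist camera is an equidistant fisheye: a pixel r from the principal point sees the ray r / f radians off the axis. A picture is of the moment at which its call begins.
- robot.close_job(): hands the job in; it is judged then, once.
The state is a dict: "time": time; "joint_positions": joint angles; "qvel": joint speeds; "joint_torque": joint torques, N m; "tool_pos": TCP position; "ee_rot": TCP orientation; "wrist_force": force on the tool from outside, world axes, zero at the start; "wrist_torque": the same for the moment, N m; "width": finger opening in m; "finger_force": force on a finger pad.
Only numpy, scipy, OpenCV 4.12 (cv2) and the standard library are available. Lean on these libraries where they do the work, as an engineer would, in place of code of your own. Each camera call takes 0.05 s, during which the arm holds its last target. There are 200 camera calls.

TASK

Ready the fume extractor for soldering: gently push the charcoal brick along the extractor's tray until its end meets the intake, and push the damper lever on top from shut, past its half-open notch, to its second stop so that the damper is fully open. Work with the fingertips only: do not pick up the brick or anything else, and leave the bottles, pot and tweezers round the work where they are.

Things in the scene. Friction and masses are not known exactly. Their poses are not given: they have to be found in the camera images.
- extractor: Small grey bench fume extractor, fixed. Origin on the bench at the foot of its front face (dark grille), mid-width; x runs into the housing, z up. Housing x 0 to 110 mm, y +-55 mm, 70 mm tall; a thin visor juts 30 mm out of the front at 60 mm height. On top the lever stands in a slot along y at x = 50 mm; a fixed pin at x = 77 mm, y = 0 reaches 90 mm above the bench.
- tray_end (a point): Middle of the open outer end of the extractor's steel tray, on its floor; same axes as the extractor, whose front face is at x = +190 mm from here. The tray's floor is 4 mm above the bench; a rail runs along each side, inner faces at y = +-26 mm, tops 12 mm above the bench.
- brick: Loose scorched charcoal brick, 100 x 38 x 25 mm, about 0.12 kg, lying in the tray, its long axis x within 4 degrees of the extractor's x. Origin at the centre of its underside. Home: its end against the front face, origin at x = -50 mm in the extractor's frame; it starts 35 to 85 mm farther out.
- damper (a joint): Damper lever in rad: 0 shut (leaning 0.5 rad to the extractor's +y side), 0.5 half open (upright, first notch), 1.0 fully open (leaning 0.5 rad to -y, second stop). A detent pulls it into the nearest of the three: left short of 0.75 it falls back to the notch, beyond that it goes on to the stop and stays. About 5 N at the knob moves it from one to the next.
- damper_knob (a point): Middle of the lever's black knob, 19 mm across, its end 10 mm beyond. It swings at 74 mm radius about x = 50, y = 0, z = 60 mm in the extractor's frame, from y = +35 (shut) to y = -35 mm (open); 125 mm above the bench at both ends, 134 mm midway. The rod below is 9 mm thick; the slot plate under it is 73 mm above the bench.
- dropper_bottle: Loose brown glass dropper bottle, 33 mm across, 102 mm tall, standing beside the tray on the extractor's -y side. Origin at the centre of its foot. To be left alone.
- tweezers: Loose steel tweezers, 150 x 22 x 10 mm, lying beside the tray on its +y side. Origin at the centre of the underside. To be left alone.
- flux_pot: Loose white pot with a red lid, 55 x 55 x 104 mm, standing near the robot to its left. Origin at the centre of its foot. To be left alone.

How it is judged:
At the end, for the whole second after the job is handed in: The damper lever rests at its second stop (above 0.94 rad of 1.0), and the brick lies flat and still in the tray with its end within 5 mm of the intake face (value of joint damper above 0.94 rad and x of brick in the frame of extractor above -0.055 m and z of brick in the frame of extractor below 0.008 m and angle between the x axis of brick and the x axis of extractor, either way round below 0.2 rad and linear speed of brick below 0.02 m/s and not (velocity of joint damper above 0.1 rad/s)); the robot touches nothing.
It fails at once if the brick was lifted (more than 8 mm off the tray) (z of brick in the frame of extractor above 0.012 m).
It fails at once if the brick was knocked along (faster than 0.4 m/s) (linear speed of brick above 0.4 m/s).
It fails at once if the dropper bottle was disturbed (moved 20 mm or tipped over) (distance of dropper_bottle from where it was at the start of the episode above 0.02 m or angle between dropper_bottle's own z axis and vertical above 0.5 rad).
It fails at once if the tweezers were moved by 20 mm (distance of tweezers from where it was at the start of the episode above 0.02 m).
It fails at once if the flux pot was disturbed (moved 20 mm or tipped over) (distance of flux_pot from where it was at the start of the episode above 0.02 m or angle between flux_pot's own z axis and vertical above 0.5 rad).
It also fails if it takes over 51 s, if anything falls off the work surface, if the arm or the gripper's body presses on something with over 40 N, if the wrist force passes 120 N, or if a joint passes its speed limit or range.

## Working session

There is one attempt and no reset: what is moved stays moved. The work goes in short steps, Python scripts to look and compute and a tool call to move; the robot and the scene stay as the last step left them, time stands still between calls to the robot, and variables do not carry over. Pictures are saved under pics/ and viewed, at most 10 in all, crops included, and the job is handed in when it is done.

Besides the shell and the picture viewer there is one more tool, called after "Call:" as a command line: name --argument value ..., lists and objects as JSON in quotes. carry_out: Moves the arm, as the interface text tells. Its arguments: {"type":"object","properties":{"steps":{"type":"array","items":{"type":"array"}}},"required":["steps"]}

```bash
mkdir -p pics; cat > h.py <<'E'
import numpy as np, cv2
from bench import robot
def pts(s):
    z=s["z_map"]; K=s["mtx"]; v,u=np.indices(z.shape)
    c=np.stack([(u-K[0,2])/K[0,0]*z,(v-K[1,2])/K[1,1]*z,z],-1)
    return (c-s["t"])@s["R"]   # R^T (c-t)
E
python3 - <<'E'
from h import *
for n in("top","side"):
    s=robot.snapshot(n); np.savez(n+".npz",**s); cv2.imwrite(f"pics/{n}.png",s["image"][:,:,::-1]); print(n,s["mtx"].tolist(),(-s["R"].T@s["t"]).round(3),s["R"][2].round(2))
o=robot.get_obs(); print(o["tool_pos"],o["ee_rot"],o["time"],o["width"])
E
```

```text
top [[382.58199411725224, 0.0, 260.2245660750527], [0.0, 382.58199411725224, 195.24711723195557], [0.0, 0.0, 1.0]] [0.344 0.043 1.091] [ 0.2  -0.02 -0.98]
side [[365.0914348948923, 0.0, 252.03472009089072], [0.0, 365.0914348948923, 193.01454349399185], [0.0, 0.0, 1.0]] [0.075 0.711 0.583] [ 0.48 -0.72 -0.51]
[ 0.40284247 -0.37373224  0.20443791] [-3.13961111e+00 -2.03683490e-04  8.22823874e-01] 0.1 0.09420894127132871
```

View pics/top.png

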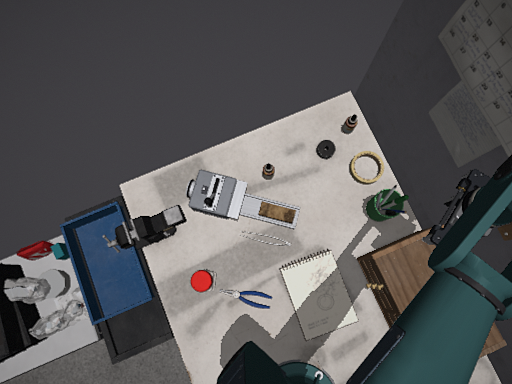

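View pics/side.png

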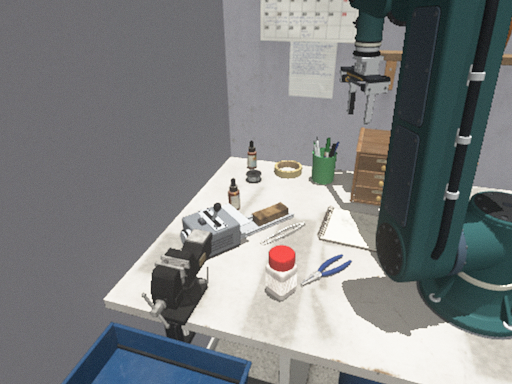

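The top view shows the extractor at about (215,193) with its tray running right to (297,215). The brick is at (275,212), the bottle (268,170), the tweezers (265,238) and the pot (202,280). Next I convert these to world positions.

```bash
cat > m.py <<'E'
from h import *
s=dict(np.load("top.npz")); P=pts(s); im=s["image"]; Z=P[...,2]
hsv=cv2.cvtColor(im,cv2.COLOR_RGB2HSV)
v,u=np.indices(Z.shape); box=lambda a,b,c,d:(u>a)&(u<b)&(v>c)&(v<d)
def rect(m,l):
    p=P[m]; r=cv2.minAreaRect((p[:,:2]*1000).astype(np.float32)); print(l,m.sum(),np.round(r[0],1),np.round(r[1],1),round(r[2],1),"z",np.median(p[:,2]).round(4)); print(cv2.boxPoints(r).round(0).tolist())
hs=box(180,252,165,225)
rect(hs&(abs(Z-.07)<.008),"housing top")
rect(hs&(Z>.1)&(Z<.15),"knob")
br=box(245,305,190,232)&(hsv[...,1]>90)&(Z>.018)
rect(br,"brick")
rect(box(240,305,185,235)&(Z>.007)&(Z<.035),"tray+brick")
rect(box(258,280,158,182)&(Z>.02),"bottle")
rect(box(185,220,265,297)&(Z>.05),"pot")
rect(box(236,294,225,250)&(Z>.004)&(Z<.02),"tweezers")
print("bench z",np.median(Z[box(300,340,225,245)]))
x=Z[box(190,235,168,215)]; print(np.histogram(x,np.arange(.05,.15,.01)))
c=cv2.resize(im[150:250,170:310],None,fx=5,fy=5,interpolation=cv2.INTER_CUBIC); cv2.imwrite("pics/c1.png",c[:,:,::-1])
E
python3 m.py
```

```text
housing top 1666 [554.8 148.6] [158.1 156.6] 68.1 z 0.0699
[[453.0, 104.0], [598.0, 46.0], [657.0, 193.0], [512.0, 251.0]]
knob 80 [534.  189.7] [30.5 96.1] 16.5 z 0.1278
[[506.0, 231.0], [533.0, 139.0], [562.0, 148.0], [535.0, 240.0]]
brick 455 [434.9   9.1] [ 95.9 192.8] 66.1 z 0.0282
[[327.0, 4.0], [504.0, -74.0], [542.0, 14.0], [366.0, 92.0]]
tray+brick 803 [505.5  -3.2] [165.6 116.9] 79.2 z 0.0262
[[433.0, -74.0], [548.0, -95.0], [578.0, 67.0], [464.0, 89.0]]
bottle 147 [490.4   3.9] [ 31.3 300.6] 81.1 z 0.0609
[[339.0, 12.0], [637.0, -35.0], [641.0, -4.0], [344.0, 43.0]]
pot 439 [335.9 135.1] [178.2  53. ] 78.6 z 0.1028
[[292.0, 53.0], [344.0, 43.0], [379.0, 217.0], [327.0, 228.0]]
tweezers 130 [438.3  13.9] [151.   62.9] 85.8 z 0.0079
[[401.0, -59.0], [464.0, -64.0], [475.0, 87.0], [412.0, 91.0]]
bench z -0.0004205455834446805
(array([ 66, 740, 804,  16,   7,   4,   2,  11,  34]), array([0.05, 0.06, 0.07, 0.08, 0.09, 0.1 , 0.11, 0.12, 0.13, 0.14]))
```

```bash
sleep 3
```

```text
(no output)
```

View pics/c1.png

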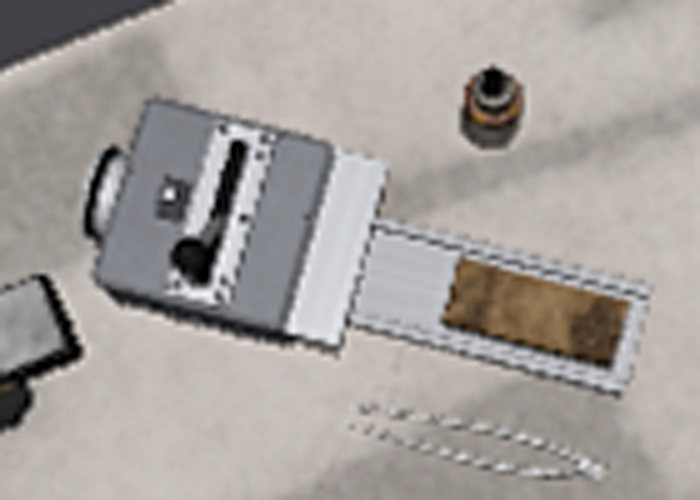

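The crop shows the lever knob at crop (193,258), on the tweezers (+y) side, so it is shut. The pin is at (170,195) and the brick spans (445–630, 257–365). Depth edges have outliers, so I cast corners onto known planes instead.

```bash
cat > m2.py <<'E'
from h import *
s=dict(np.load("top.npz")); C=-s["R"].T@s["t"]
def cast(p,z,S=s,crop=True):
    p=np.atleast_2d(np.float64(p)); p=p/5+[170-.4,150-.4] if crop else p
    d=np.c_[p,np.ones(len(p))]@np.linalg.inv(S["mtx"]).T@S["R"]
    C=-S["R"].T@S["t"]; return C+d*((z-C[2])/d[:,2])[:,None]
H=cast([(332,145),(292,338),(97,282),(150,97)],.07)[:,:2]
print("housing sides",[np.linalg.norm(H[i]-H[i-1]).round(4) for i in range(4)])
ey=H[1]-H[0]; ex=(H[3]-H[0])+(H[2]-H[1]); ex/=np.linalg.norm(ex); ey/=np.linalg.norm(ey); print("ex",ex,"dot",ex@ey)
V=cast([(385,158),(342,350)],.06)[:,:2]; T=cast([(648,290),(622,393)],.012)[:,:2]
O=(H[0]+H[1])/2
hsv=cv2.cvtColor(s["image"],cv2.COLOR_RGB2HSV)
m=(hsv[...,1]>90).astype(np.uint8); m[:195]=0;m[230:]=0;m[:,:250]=0;m[:,305:]=0
c=max(cv2.findContours(m,0,2)[0],key=cv2.contourArea)[:,0]
B=cast(c,.029,crop=False)[:,:2]; r=cv2.minAreaRect((B*1000).astype(np.float32)); print("brick",r)
B0=np.array(r[0])/1000
k=cast((193,258),.125)[0,:2]; pin=cast((170,193),.09)[0,:2]
ax=T.mean(0)-O; ax2=O-T.mean(0); L=np.linalg.norm(ax2); e=ax2/L; print("tray len",L,"e",e,"yaw",np.arctan2(e[1],e[0]),"yaw housing",np.arctan2(ex[1],ex[0]))
n=np.array([-e[1],e[0]])
bot=cast((493,75),.102)[0,:2]; pot=cast((202,280),.104,crop=False)[0,:2]
for l,p in [("O",O),("tray",T.mean(0)),("visor",V.mean(0)),("brick",B0),("knob",k),("pin",pin),("bottle",bot),("pot",pot)]:
    print(l,p.round(4),"ext frame",((p-O)@e).round(4),((p-O)@n).round(4))
E
python3 m2.py
```

```text
housing sides [np.float64(0.1047), np.float64(0.1089), np.float64(0.1106), np.float64(0.1069)]
ex [0.40452415 0.91452732] dot -0.08679937302137089
brick ((505.3072509765625, -22.08828353881836), (96.6026840209961, 37.62390899658203), 66.98417663574219)
tray len 0.18596047600930388 e [0.38845776 0.92146653] yaw 1.1718390055899706 yaw housing 1.1543378778872213
O [0.5554 0.094 ] ext frame 0.0 0.0
tray [ 0.4832 -0.0774] ext frame -0.186 0.0
visor [0.5465 0.0674] ext frame -0.028 -0.0021
brick [ 0.5053 -0.0221] ext frame -0.1264 0.0011
knob [0.5437 0.1531] ext frame 0.0499 0.0337
pin [0.588  0.1652] ext frame 0.0783 -0.0024
bottle [ 0.6246 -0.0152] ext frame -0.0737 -0.1062
pot [0.3495 0.1943] ext frame 0.0125 0.2287
```

Everything agrees with the stated sizes: knob at (0.050, 0.034), pin at (0.078, 0), tray length 0.186. The brick sits at -0.126 in the extractor frame. I'll go to a point beyond the tray's open end, with the fingers closed and turned 20°.

Call:
carry_out --steps '[[[0.05,-0.027,0.0],-1.0,1],[[0.1,-0.054,0.0],-2.0,1],[[0.15,-0.081,0.02],-2.0,1],[[0.2,-0.108,0.05],-2.0,1],[[0.249,-0.135,0.08],-2.0,1],[[0.249,-0.135,0.104],-2.0,1],[[0.249,-0.135,0.104],-2.0,1],[[0.249,-0.135,0.104],-2.0,1]]'

```text
time: 1.1
tool_pos: [0.4739, -0.1004, 0.1023]
ee_rot: [3.141, 0.0, 1.171]
wrist_force: [0.6, 0.8, 0.4]
width: 0.0176
finger_force: 0.0
```

```bash
cat > look.py <<'E'
import sys
from h import *
o=robot.get_obs(); O=np.array([.5554,.094]);e=np.array([.3885,.9215]);n=np.array([-e[1],e[0]])
d=o["tool_pos"][:2]-O; print(o["time"],o["tool_pos"].round(4),o["ee_rot"].round(3),"ext",(d@e).round(4),(d@n).round(4),o["wrist_force"].round(2),o["width"])
for a in sys.argv[1:]:
    n,f=a.split(":"); s=robot.snapshot(n); np.savez(n+".npz",**s); cv2.imwrite(f"pics/{f}.png",s["image"][:,:,::-1])
E
python3 look.py wrist:w1
```

```text
1.1 [ 0.4739 -0.1004  0.1023] [3.141 0.    1.171] ext -0.2108 -0.0004 [0.57 0.75 0.35] 0.017599986481284233
```

View pics/w1.png

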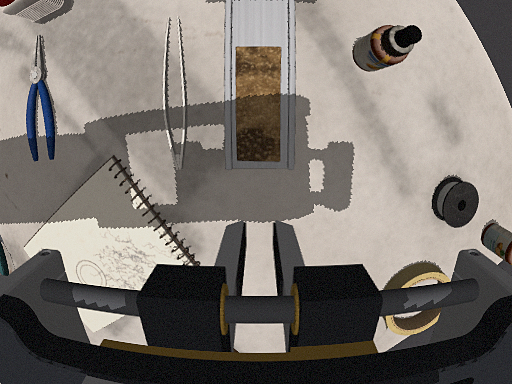

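The wrist view shows the brick (235–280, 45–160) straight ahead of the closing fingers, parallel to the tray. I'll lower the fingers outside the tray, then start pushing.

Call:
carry_out --steps '[[[0,0,0.03],0,1],[[0,0,0.06],0,1],[[0,0,0.084],0,1],[[0,0,0.084],0,1],[[0.01,0,0.084],0,1],[[0.02,0,0.084],0,1],[[0.03,0,0.084],0,1],[[0.04,0,0.084],0,1],[[0.05,0,0.084],0,1],[[0.05,0,0.084],0,1]]'

```text
time: 2.4
tool_pos: [0.4932, -0.0526, 0.0174]
ee_rot: [-3.141, -0.001, 1.173]
wrist_force: [0.1, 0.9, 0.5]
width: 0.0003
finger_force: 0.0
```

```bash
python3 look.py wrist:w2
```

```text
2.4 [ 0.4932 -0.0526  0.0174] [-3.141e+00 -1.000e-03  1.173e+00] ext -0.1593 0.0003 [0.07 0.87 0.46] 0.0003456269511583684
```

View pics/w2.png

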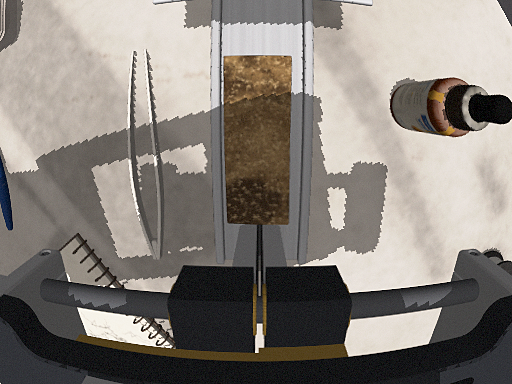

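The fingertips are centred on the brick's outer end (258,225), and the brick is straight between the rails. I'll keep pushing.

Call:
carry_out --steps '[[[0.006,0,0],0,1],[[0.012,0,0],0,1],[[0.018,0,0],0,1],[[0.024,0,0],0,1],[[0.03,0,0],0,1],[[0.035,0,0],0,1],[[0.038,0,0],0,1],[[0.041,0,0],0,1],[[0.044,0,0],0,1],[[0.044,0,0],0,1]]'

```text
time: 3.7
tool_pos: [0.5103, -0.0129, 0.0175]
ee_rot: [3.141, -0.0, 1.172]
wrist_force: [-1.0, -0.3, -0.1]
width: 0.0008
finger_force: 0.0
```

Call:
carry_out --steps '[[[0.001,0,0],0,1],[[0.002,0,0],0,1],[[0.003,0,0],0,1],[[0.003,0,0],0,1]]'

```text
time: 4.2
tool_pos: [0.5114, -0.0104, 0.0176]
ee_rot: [3.141, -0.0, 1.172]
wrist_force: [-0.2, -0.9, -0.4]
width: 0.0006
finger_force: 0.3
```

```bash
python3 look.py
```

```text
4.2 [ 0.5114 -0.0104  0.0176] [ 3.141 -0.     1.172] ext -0.1133 0.0 [-0.2  -0.86 -0.4 ] 0.0005654279630237863
```

No contact with the intake yet, so I'll continue gently until the force rises.

Call:
carry_out --steps '[[[0.001,0,0],0,1],[[0.002,0,0],0,1],[[0.003,0,0],0,1],[[0.003,0,0],0,1]]'

```text
time: 4.7
tool_pos: [0.5125, -0.0075, 0.0175]
ee_rot: [3.141, -0.0, 1.172]
wrist_force: [-0.0, -0.2, 0.8]
width: 0.0004
finger_force: 0.3
```

Call:
carry_out --steps '[[[0.001,0,0],0,1],[[0.002,0,0],0,1],[[0.002,0,0],0,1]]'

```text
time: 5.08
tool_pos: [0.5133, -0.0056, 0.0175]
ee_rot: [3.141, -0.0, 1.172]
wrist_force: [0.6, -0.5, 1.1]
width: 0.0005
finger_force: 0.3
```

Call:
carry_out --steps '[[[0.001,0,0],0,1],[[0.002,0,0],0,1],[[0.002,0,0],0,1]]'

```text
time: 5.45
tool_pos: [0.5141, -0.0038, 0.0175]
ee_rot: [3.142, -0.0, 1.172]
wrist_force: [-1.2, -0.6, 0.3]
width: 0.0003
finger_force: 0.3
```

Call:
carry_out --steps '[[[0.001,0,0],0,1],[[0.002,0,0],0,1],[[0.002,0,0],0,1]]'

```text
time: 5.82
tool_pos: [0.5143, -0.003, 0.0175]
ee_rot: [-3.141, 0.002, 1.172]
wrist_force: [-3.1, -4.4, 1.4]
width: 0.0005
finger_force: 2.6
```

Call:
carry_out --steps '[[[0.001,0,0],0,1],[[0.002,0,0],0,1],[[0.002,0,0],0,1]]'

```text
time: 6.2
tool_pos: [0.5143, -0.003, 0.0175]
ee_rot: [-3.141, 0.006, 1.172]
wrist_force: [-4.3, -8.5, 3.5]
width: 0.0003
finger_force: 4.9
```

```bash
python3 look.py wrist:w3 top:t3 side:s3
```

```text
6.2 [ 0.5143 -0.003   0.0175] [-3.141  0.006  1.172] ext -0.1054 0.0001 [-4.35 -8.54  3.49] 0.00029174950583831454
```

View pics/w3.png

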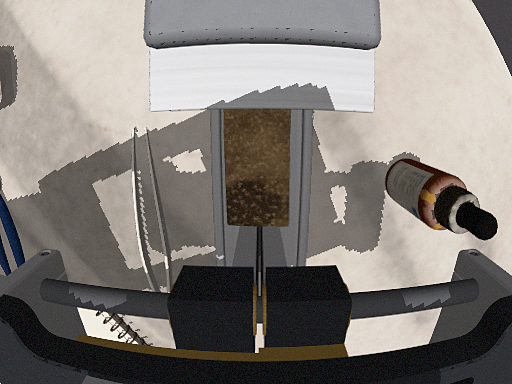

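The force rose to 9.5 N with no further motion, and the brick (225–290, up to 225) now runs under the visor, so it is seated. I'll back off, rise, and go beside the knob on its +y side.

Call:
carry_out --steps '[[[-0.01,0,0],0,1],[[-0.03,0,0],0,1],[[-0.04,0,-0.03],0,1],[[-0.04,0,-0.08],0,1],[[-0.04,0,-0.13],0,1],[[-0.03,0,-0.17],0,1],[[0.02,-0.025,-0.17],0,1],[[0.07,-0.05,-0.17],0,1],[[0.12,-0.08,-0.17],0,1],[[0.152,-0.08,-0.17],0,1]]'

```text
time: 7.6
tool_pos: [0.4998, 0.1744, 0.1878]
ee_rot: [-3.141, -0.003, 1.176]
wrist_force: [0.3, -0.3, -0.4]
width: 0.0003
finger_force: 0.0
```

Call:
carry_out --steps '[[[0,0,0],0,1],[[0,0,0.03],0,1],[[0,0,0.06],0,1],[[0,0,0.073],0,1],[[0,0,0.073],0,1],[[0,0,0.073],0,1]]'

```text
time: 8.35
tool_pos: [0.5018, 0.1708, 0.1159]
ee_rot: [3.14, -0.002, 1.171]
wrist_force: [-0.2, 0.1, 0.6]
width: 0.0004
finger_force: 0.0
```

```bash
python3 look.py wrist:w4
```

```text
8.35 [0.5018 0.1708 0.1159] [ 3.140e+00 -2.000e-03  1.171e+00] ext 0.0499 0.0793 [-0.22  0.06  0.59] 0.00037071345314280176
```

View pics/w4.png

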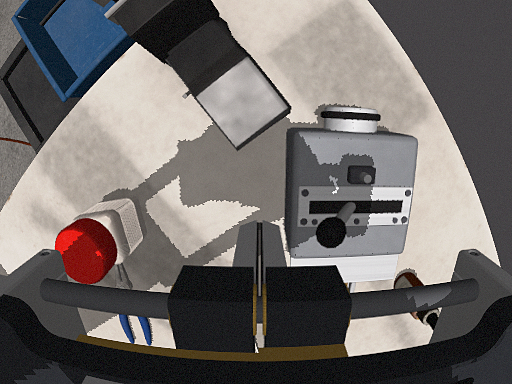

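The knob (332,232) is level with the fingertips (258,222), and their path is clear. Pushing toward -y (tool +y).

Call:
carry_out --steps '[[[0,0.01,0],0,1],[[0,0.02,0],0,1],[[0,0.027,0],0,1],[[0,0.034,0],0,1],[[0,0.041,0],0,1],[[0,0.048,0],0,1],[[0,0.055,0],0,1],[[0,0.06,0],0,1]]'

```text
time: 9.4
tool_pos: [0.5565, 0.1472, 0.1142]
ee_rot: [-3.141, 0.0, 1.171]
wrist_force: [-0.8, 0.5, 1.0]
width: 0.0005
finger_force: 0.5
```

Call:
carry_out --steps '[[[0,0.006,0],0,1],[[0,0.012,0],0,1],[[0,0.018,0],0,1],[[0,0.024,0],0,1],[[0,0.028,0],0,1],[[0,0.03,0],0,1],[[0,0.03,0],0,1]]'

```text
time: 10.28
tool_pos: [0.5841, 0.1358, 0.1145]
ee_rot: [3.141, -0.0, 1.172]
wrist_force: [0.3, -0.2, 0.3]
width: 0.0004
finger_force: 0.0
```

```bash
python3 look.py wrist:w5
```

```text
10.275 [0.5841 0.1358 0.1145] [ 3.141 -0.     1.172] ext 0.0497 -0.0102 [ 0.32 -0.18  0.34] 0.00042299450422449055
```

View pics/w5.png

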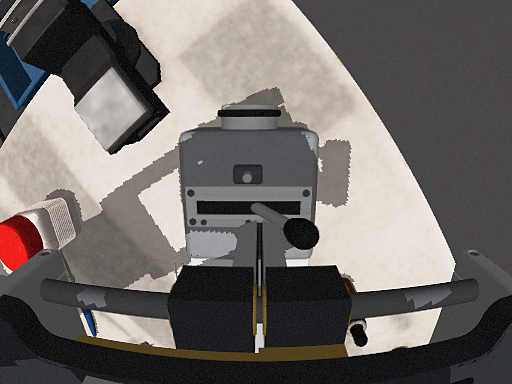

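The knob (302,233) now leans to the -y side and has snapped ahead of the fingers. I'll retreat straight back and up, then verify both items from the cameras.

Call:
carry_out --steps '[[[0,-0.01,0],0,1],[[0,-0.02,-0.03],0,1],[[0,-0.03,-0.07],0,1],[[-0.04,-0.05,-0.1],0,1],[[-0.09,-0.08,-0.1],0,1],[[-0.14,-0.11,-0.1],0,1],[[-0.19,-0.12,-0.1],0,1],[[-0.22,-0.12,-0.1],0,1],[[-0.22,-0.12,-0.1],0,1]]'

```text
time: 11.45
tool_pos: [0.3868, -0.0209, 0.2148]
ee_rot: [3.14, -0.0, 1.169]
wrist_force: [-0.5, 0.4, -0.3]
width: 0.0003
finger_force: 0.0
```

```bash
python3 look.py wrist:w6 top:t6 side:s6; python3 - <<'E'
import cv2,numpy as np
a=cv2.imread("pics/t6.png")[150:250,170:310]; b=cv2.imread("pics/s6.png")[165:265,170:310]
cv2.imwrite("pics/c6.png",np.vstack([cv2.resize(i,(420,300),interpolation=2) for i in(a,b)]))
E
```

```text
11.45 [ 0.3868 -0.0209  0.2148] [ 3.14  -0.     1.169] ext -0.1713 0.1107 [-0.51  0.38 -0.32] 0.00029008058067753304
```

View pics/c6.png

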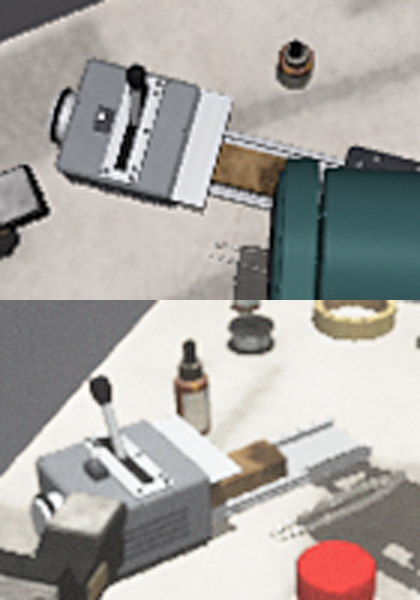

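The lever leans to the -y side (knob at crop (136,75)) and the brick runs under the visor. The bottle and pot are in place. One numeric check before handing in.

```bash
cat >> m2.py <<'E'
print("---"); S=dict(np.load("side.npz")); T6=dict(np.load("top.npz"))
f=lambda p:(((p-O)@e).round(4),((p-O)@n).round(4))
O,e=np.array([.5554,.094]),np.array([.3885,.9215]); n=np.array([-e[1],e[0]])
print("knob",f(cast((170+136/3,150+75/3),.125,T6,False)[0,:2]))
P=pts(S); hsv=cv2.cvtColor(S["image"],cv2.COLOR_RGB2HSV)
q=P[(hsv[...,1]>90)&(abs(P[...,2]-.029)<.003)]; d=q[:,:2]-O; k=(abs(d@n)<.03)&(abs(d@e+.1)<.1)
print("brick top",k.sum(),np.percentile(d[k]@e,[0,2,50,100]).round(4),np.percentile(d[k]@n,[2,98]).round(4))
E
python3 m2.py | sed -n '/---/,$p'
```

```text
---
knob (np.float64(0.0513), np.float64(-0.0377))
brick top 80 [-0.0921 -0.0917 -0.0637 -0.0262] [-0.0145  0.0214]
```

```bash
python3 -c "
from bench import robot
print(robot.close_job())"
```

```text
the job is handed in; nothing more can be done
None
```

The job is handed in at about 11.5 s. By my checks the brick is seated against the intake and the damper lever is at its second stop; the bottle and pot look unmoved. The tweezers were partly hidden behind the arm in the last pictures, and the hand-in gave no verdict.

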